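# Free a clamped petri dish whose screw may be left- or right-handed

## Task

The petri dish on the sloping stand is trapped under the keeper of a clamp screw. Find out by feel which way the winged knob in the middle of the graduated ring comes free (it may be a left-hand or a right-hand thread, and forced the wrong way it drags the ring), and swing the keeper well clear of the dish while the ring stays at its setting. Then lift the dish out, lower it (do not drop it) flat and lid up onto the floor of the dissecting tray, let go, and leave the eyepiece, the lens pot and the dropper bottle where they stand.

Things in the scene. Friction and masses are not known exactly. Their poses are not given: they have to be found in the camera images.
- stand: White sheet-metal stand, fixed to the worktop: base 170 x 130 mm, 96 mm high; its deck slopes at 25 degrees, low edge to the robot. Origin: under the base's centre, x away from the robot, z up. The clamp spindle stands square on the deck. Two steel ledge pins, 6 mm thick and 9 mm high, keep the dish from sliding down, 27 mm down the slope from its centre and 19 mm to each side.
- dish_seat (a point): Where the dish's centre is at the start, 7.5 mm above the deck. Axes, as for all points on the deck: x up the slope, y level across the deck, z square out of the deck (25 degrees from vertical). The spindle is parallel to z, 88 mm up the slope from here. The two sides of the dish along y are free for the fingers.
- knob_grip (a point): Middle of the grip of the black winged knob, on the spindle axis: a bar 34 mm long (x), 10 mm thick (y), 29 mm high (z, along the spindle, from 42 to 71 mm above the deck). At the start the bar points up the slope. Knob and keeper are one part and turn about z.
- knob: The same knob; origin where the spindle axis meets the deck. Its thread frees in one sense only, which varies and cannot be seen. The free way it turns with about 0.05 N m, up to 1.4 rad from the start, and stays where it is left. The wrong way it meets a hard stop within 0.1 rad; beyond about 0.6 N m it drags the ring along.
- keeper_tip (a point): Middle of the round end of the keeper, a steel strip 12 mm wide and 3 mm thick that reaches 70 mm (to this point) from the spindle, underside 16.5 mm above the deck, over the rim of the dish. Turns with the knob. Well clear: this point at least 50 mm from dish_seat, about 0.6 rad of turn; at 1 rad it is out of the fingers' way too.
- ring (a joint): Turn of the graduated ring about the spindle (rad, positive anticlockwise seen from outside the deck), 0 at the start. Aluminium drum, 72 mm in diameter, with a scale, round the foot of the knob; its top is 38 mm above the deck, 4 mm below the knob's bar. Held by friction, about 0.6 N m. It may turn no more than 0.2 rad either way.
- dish_mid (a point): Centre of the closed petri dish (lid stuck on), half-way up: 61 mm in diameter, 15 mm high, about 40 g; z points out of its lid.
- tray: Fixed enamelled dissecting tray, 153 (x) x 253 (y) mm outside, walls 2 mm thick and 18 mm high, floor 2 mm above the worktop. Origin: centre of the underside; z up.
- eyepiece: Bystander: black microscope eyepiece, 30 mm in diameter, 42 mm high, standing; origin at the centre of its foot.
- lens_pot: Bystander: white screw pot with black cap, 33 mm in diameter, 49 mm high; origin at the centre of its foot.
- dropper: Bystander: brown dropper bottle, 33 mm in diameter, 100 mm high; origin at the centre of its foot.
- dish: The same dish as dish_mid; origin at the centre of its underside.
Mind the look-alikes: they are no part of the job. Of the things shaped like the stand, the white one is meant.

How it is judged:
By the outcome, as a careful person would: the job done as asked, in the order asked, and still so for the second after the job is handed in, with the robot touching nothing.
It also fails if it takes over 72 s, if anything falls off the work surface, if the arm or the gripper's body presses on something with over 40 N, if the wrist force passes 120 N, or if a joint passes its speed limit or range.

## Robot

A 6-joint arm with a two-finger parallel gripper is mounted at the origin on a cart in front of the work surface, level with it; the furniture and walls round the work are solid. World frame = base frame: x ahead of the robot, y to its left, z up, the work surface at z = 0. Lengths are in m, angles in degrees, forces in N, time in s.
With the tool pointing down it reaches from about 0.4 to 0.825 m from the base axis. Payload 7 kg.
Tool frame: the origin (TCP) lies midway between the tips of the shut fingers; the grasp point (between the pads) lies 19 mm behind it; z points along the fingers, x is the direction in which the jaws open and shut, and the axes are right-handed (so a half turn about z gives the same grasp; the last joint's range is limited). The gripper opens to 88 mm and grips with 3 to 60 N. Pads are 19 mm wide; open, the fingers measure 130 mm over their backs; the gripper's body (78 mm by 193 mm) begins 47 mm behind the grasp point.
Start: joints at [-51.618, 20.546, 0.682, 0, -70.136, -16.507], TCP at [0.251, -0.626, 0.227] pointing down, gripper open.
Joint ranges: [-176.03, 176.03], [-82.01, 121.73], [-58.28, 71.71], [-173.87, 95.51], [-174.79, -0.11], [-173.66, 173.66]. Speed limits (degrees/s): [136.94, 136.94, 172.46, 180, 180, 180].

## Interface

Orientations are given as [roll, pitch, yaw] about the fixed x, y, z axes, in that order (R = Rz(yaw) Ry(pitch) Rx(roll)).
In Python, from plant import ctrl, vision, nets gives the robot as it stands.
- The arm moves only by the shell command python3 -m jog 'ROWS'. ROWS is text: rows parted by semicolons, each of 7 numbers parted by spaces: the turn, a rotation vector about the tool's x, y, z in units of 0.1 rad (1.0 is 0.1 rad), then the shift along the tool's x, y, z in units of 4 cm (1.0 is 4 cm), then the opening, from -1 (shut) to 1 (fully open). In form: rx ry rz x y z jaw; .... A call has 1 to 8 rows; each row shifts and turns the commanded pose from where the row before left it, along the tool's axes as they then stand; what a row does not reach is not made up. A row lasts 1/8 s, in which the tool goes at most 62.5 mm and 10.7 degrees, less where a joint would pass 70% of its speed; a pose out of reach is approached as far as the arm can. A call with a number of a shift or a turn outside -1 to 1 is refused whole. A call with a gripper value outside its range is refused whole. The fingers move at their own pace and stop on an object; the grip force is fixed at half the most. Time passes only in rows, so rows that do not move let the fingers close. It gives the time, the measured TCP pose, the force and the opening at its end, in the units of the state.
- ctrl.get_obs(): the state, without advancing time (a new reading comes with each control period).
- vision.snapshot(name): name is "scene" or "side" or "wrist"; returns (picture, depth): 384x512x3 uint8, red, green, blue; 384x512 float32, m along the optical axis (not along the pixel's ray), 0 where there is no reading.
- vision.camera_info(name): a dict with "camera_matrix" (3x3 intrinsics, pixels), "camera_from_world" (4x4, takes a point from world to camera coordinates); the wrist camera has in their place "tool_from_camera" (4x4, takes a point from camera to tool coordinates, whose origin is the TCP and whose axes are the tool frame's). Camera axes: x right, y down, z forward; pixel columns grow to the right and rows downward; lengths in m; the calibration is good to about 2 mm. A picture is of the moment at which its call begins: read the wrist's pose just before it. camera_info takes no time and is no camera call.
- ctrl.close_job(): hands the job in, once; it reports no verdict.
Trained networks look in the newest picture that a camera, given by its name, has taken for a name from the list of things; names that differ only in an ending like _2 or _b are one class to them, and where a whole thing is asked for, a point or a joint stands for the part that bears it (a point fixed in the world has none). Each returns a list of dicts, best first, with "score" (0 to 1); they miss things now and then, are a little off and sometimes report something else, mostly with a low value. They report only what shows in the picture. A call takes as long as a camera call. They do not tell look-alikes from the thing itself.
- nets.boxes_of(target, camera): "location" ([x, y, z] in m, in world coordinates, good to about 4 mm: the middle of the surface that is visible of it).
The state is a dict: "clock": time; "joint_pos": joint angles; "qvel": joint speeds; "tau": joint torques, N m; "tool_pos": TCP position; "orientation": TCP orientation; "force": force on the tool from outside, world axes, zero at the start; "moment": the same for the moment, N m; "opening": finger opening in m.
Only numpy, scipy, OpenCV 4.12 (cv2) and the standard library are available. Lean on these libraries where they do the work, as an engineer would, in place of code of your own. Each camera call takes 0.05 s, during which the arm holds its last target.

## Working session

There is one attempt and no reset: what is moved stays moved. The work goes in short steps, Python scripts to look and compute and a shell command to move; the robot and the scene stay as the last step left them, time stands still between calls to the robot, and variables do not carry over. Pictures are saved under pics/ and viewed, and the job is handed in when it is done.

```bash
ls; mkdir -p pics; cat > h.py <<'E'
import numpy as np,cv2
from scipy.spatial.transform import Rotation as R
from plant import ctrl,vision,nets
def snap(name,fn):
    o=ctrl.get_obs(); p,d=vision.snapshot(name); cv2.imwrite('pics/'+fn,p[:,:,::-1]); np.save('pics/'+name+'_d.npy',d); return o,p,d
def toolT(o):
    T=np.eye(4);T[:3,:3]=R.from_euler('xyz',o['orientation'],degrees=True).as_matrix();T[:3,3]=o['tool_pos'];return T
def cloud(name,d,o=None):
    i=vision.camera_info(name);K=np.array(i['camera_matrix'])
    v,u=np.mgrid[:d.shape[0],:d.shape[1]]
    P=np.stack([(u-K[0,2])/K[0,0]*d,(v-K[1,2])/K[1,1]*d,d,np.ones_like(d)],-1)
    T=toolT(o)@np.array(i['tool_from_camera']) if name=='wrist' else np.linalg.inv(np.array(i['camera_from_world']))
    W=(P@T.T)[...,:3]; W[d==0]=np.nan; return W
def proj(name,X,o=None):
    i=vision.camera_info(name);K=np.array(i['camera_matrix'])
    T=np.linalg.inv(toolT(o)@np.array(i['tool_from_camera'])) if name=='wrist' else np.array(i['camera_from_world'])
    c=T[:3,:3]@np.asarray(X)+T[:3,3]; q=K@c; return q[:2]/q[2]
E
python3 - <<'E'
from h import *
print(ctrl.get_obs())
for n in ['scene','side','wrist']:
    o,p,d=snap(n,n+'0.png')
for n in ['scene','side']:
    for t in ['stand','knob','dish','tray','eyepiece','lens_pot','dropper','ring','keeper_tip']:
        try:
            for r in nets.boxes_of(t,n)[:3]: print(n,t,round(r['score'],2),np.round(r['location'],3))
        except Exception as e: print(t,e)
print(ctrl.get_obs()['clock'])
E
```

```text
pics
{'clock': 0.0, 'joint_pos': array([-5.16165238e+01,  2.05923546e+01,  6.34575360e-01, -1.89310767e-02,
       -7.01365114e+01, -1.65059260e+01]), 'qvel': array([-0.07389794,  0.01333985,  0.04433023,  0.05162652,  0.04549869,
       -0.06476201]), 'tau': array([ 1.01296533e-03, -5.82719600e+01,  2.93048805e+01,  6.99729055e+00,
        6.71991846e-03, -1.97855657e-04]), 'tool_pos': array([ 0.25129993, -0.62595591,  0.22562215]), 'orientation': array([-1.79990271e+02, -9.54614685e-02,  1.11871095e+02]), 'force': array([-0.68435058, -0.12226156, -0.23820333]), 'moment': array([-0.02668894, -0.02097337,  0.0204072 ]), 'opening': 0.08751293004320235}
scene stand 0.85 [ 0.349 -0.176  0.044]
scene stand 0.73 [ 0.6   -0.219  0.05 ]
scene stand 0.59 [0.349 0.124 0.044]
scene knob 0.78 [ 0.598 -0.192  0.117]
scene knob 0.69 [ 0.427 -0.006  0.029]
scene knob 0.62 [ 0.357 -0.15   0.121]
scene dish 0.95 [ 0.546 -0.191  0.051]
scene tray 0.76 [ 0.626  0.16  -0.003]
scene eyepiece 0.57 [ 0.425 -0.008  0.03 ]
scene lens_pot 0.68 [ 0.595 -0.008  0.038]
scene lens_pot 0.54 [ 0.599 -0.197  0.119]
[... 257 characters left out ...]
stand 0.86 [ 0.615 -0.224  0.049]
side stand 0.7 [0.371 0.134 0.051]
side stand 0.63 [ 0.378 -0.175  0.046]
side knob 0.72 [ 0.369 -0.153  0.126]
side knob 0.65 [0.352 0.147 0.128]
side knob 0.61 [ 0.606 -0.191  0.121]
side dish 0.58 [ 0.549 -0.202  0.047]
side tray 0.8 [0.626 0.176 0.003]
side eyepiece 0.25 [ 0.554 -0.201  0.047]
side lens_pot 0.65 [ 0.725 -0.021  0.044]
side lens_pot 0.57 [ 0.592 -0.006  0.037]
side dropper 0.6 [ 0.722 -0.016  0.046]
side ring 0.98 [ 0.374 -0.169  0.117]
side ring 0.79 [ 0.616 -0.199  0.108]
side ring 0.77 [0.362 0.138 0.116]
side keeper_tip 0.7 [0.358 0.143 0.121]
side keeper_tip 0.58 [ 0.618 -0.197  0.11 ]
side keeper_tip 0.57 [ 0.608 -0.194  0.121]
1.05
```

View pics/scene0.png

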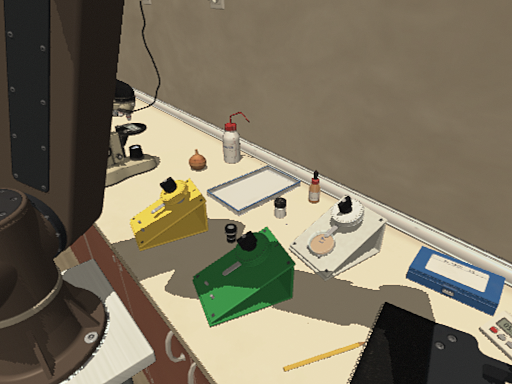

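View pics/side0.png

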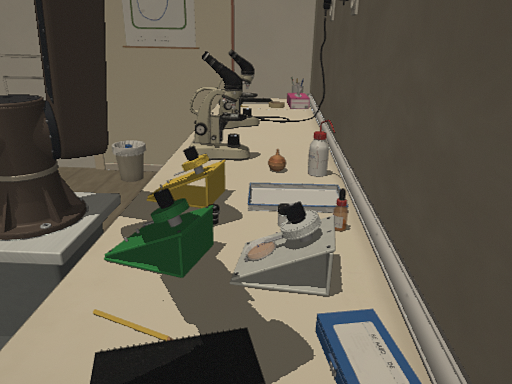

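```bash
python3 - <<'E'
from h import *
print(np.round(vision.camera_info('wrist')['tool_from_camera'],3), vision.camera_info('wrist')['camera_matrix'])
for n in ['scene','side']:
    d=np.load(f'pics/{n}_d.npy');W=cloud(n,d)
    x,y,z=W[...,0],W[...,1],W[...,2]
    m=(x>.46)&(x<.75)&(y>-.32)&(y<-.10)&(z>.01)&(z<.2)
    P=W[m];print(n,len(P),P.min(0),P.max(0))
    # ransac plane with slope ~25deg
    best=0;rng=np.random.default_rng(0)
    for _ in range(2000):
        a=P[rng.choice(len(P),3,False)];nn=np.cross(a[1]-a[0],a[2]-a[0]);l=np.linalg.norm(nn)
        if l<1e-6: continue
        nn/=l; nn*=np.sign(nn[2])
        if abs(np.degrees(np.arccos(nn[2]))-25)>5: continue
        c=(abs((P-a[0])@nn)<.002).sum()
        if c>best: best=c;bn=nn;ba=a[0]
    I=P[abs((P-ba)@bn)<.003];c=I.mean(0);nn=np.linalg.svd(I-c)[2][2];nn*=np.sign(nn[2])
    print(best,c,nn,np.degrees(np.arccos(nn[2])),'yaw',np.degrees(np.arctan2(-nn[1],-nn[0])))
    yaw=np.arctan2(-nn[1],-nn[0])
    h=(P-c)@nn
    ex=np.array([np.cos(yaw),np.sin(yaw),0]);ey=np.array([-ex[1],ex[0],0]);
    ux=np.cross(ey,nn)
    print('deck ext',((I-c)@ux).min(),((I-c)@ux).max(),((I-c)@ey).min(),((I-c)@ey).max())
    for lo,hi in [(.010,.02),(.034,.041),(.06,.075)]:
        Q=P[(h>lo)&(h<hi)];print(lo,len(Q),np.round(Q.mean(0),3) , np.round(((Q-c)@ux).mean(),3),np.round(((Q-c)@ey).mean(),3)) if len(Q) else None
E
```

```text
[[ 1.    -0.    -0.001 -0.001]
 [ 0.     0.953  0.302 -0.082]
 [ 0.    -0.302  0.953 -0.159]
 [ 0.     0.     0.     1.   ]] [[306.01819459   0.         253.52552563]
 [  0.         306.01819459 192.11397342]
 [  0.           0.           1.        ]]
scene 4272 [ 0.50295799 -0.26783441  0.01001655] [ 0.68673988 -0.11909204  0.14498414]
2268 [ 0.58226588 -0.20692763  0.05115706] [-0.42076833  0.04938391  0.90582296] 25.065648631912605 yaw -6.693953957229221
deck ext -0.08305504373560804 0.10728055837246134 -0.050796064442144406 0.08098552367201331
0.01 549 [ 0.55  -0.19   0.052] -0.031 0.013
0.034 463 [ 0.613 -0.202  0.107] 0.051 0.008
0.06 101 [ 0.604 -0.196  0.135] 0.054 0.013
side 4733 [ 0.5028781  -0.26577076  0.01000209] [ 0.68902338 -0.11632557  0.14537121]
2202 [ 0.60389237 -0.21685218  0.06216703] [-0.41937824  0.04138337  0.90686786] 24.92396116004886 yaw -5.635583530311097
deck ext -0.10804569980250743 0.08315855750355954 -0.041322724608006255 0.09188913108469557
0.01 455 [ 0.552 -0.19   0.054] -0.053 0.022
0.034 439 [ 0.619 -0.204  0.11 ] 0.033 0.014
0.06 143 [ 0.606 -0.194  0.136] 0.031 0.023
```

```bash
cat >> h.py <<'E'
def deckR(yaw,tilt=25,turn=0):
    a=np.radians(yaw);t=np.radians(tilt)
    ey=np.array([-np.sin(a),np.cos(a),0]);n=np.array([-np.sin(t)*np.cos(a),-np.sin(t)*np.sin(a),np.cos(t)])
    ux=np.cross(ey,n); return ux,ey,n
def goal(yaw,tilt=25,turn=0):   # tool x=ey, z=-n
    ux,ey,n=deckR(yaw,tilt); M=np.stack([ey,ux,-n],1); return M@R.from_euler('z',turn).as_matrix()
def delta(Rg,pg,o=None):
    o=o or ctrl.get_obs();T=toolT(o);rv=R.from_matrix(T[:3,:3].T@Rg).as_rotvec()*10
    print('rot units',np.round(rv,2),'shift(new frame)',np.round(Rg.T@(np.array(pg)-T[:3,3])/.04,2),'shift(old)',np.round(T[:3,:3].T@(np.array(pg)-T[:3,3])/.04,2))
E
python3 - <<'E'
from h import *
delta(goal(-6),[.527,-.187,.204])
E
```

```text
rot units [-4.28 -1.06  4.79] shift(new frame) [11.64  4.93  2.92] shift(old) [ 7.63 10.48  0.56]
```

```bash
python3 -m jog '0 0 0 0 0 -1 1; -.61 -.15 .68 0 0 0 1; -.61 -.15 .68 0 0 0 1; -.61 -.15 .68 0 0 0 1; -.61 -.15 .68 0 0 0 1; -.61 -.15 .68 0 0 0 1; -.61 -.15 .68 0 0 0 1; -.61 -.15 .68 0 0 0 1'
python3 - <<'E'
from h import *
delta(goal(-6),[.527,-.187,.204])
E
```

```text
clock: 2.05
tool_pos: [0.2514, -0.6265, 0.2667]
orientation: [154.9, -0.0, 84.0]
force: [-0.3, -0.2, -0.2]
opening: 0.0877
rot units [ 0.01 -0.01  0.  ] shift(new frame) [11.65  4.51  3.83] shift(old) [11.64  4.51  3.85]
```

```bash
python3 -m jog '0 0 0 .9 .5 0 1; 0 0 0 1 .5 0 1; 0 0 0 1 .5 0 1; 0 0 0 1 .4 .2 1; 0 0 0 1 .4 .2 1; 0 0 0 1 .4 .3 1; 0 0 0 1 .4 .3 1; 0 0 0 1 .4 .4 1' && python3 -m jog '0 0 0 1 .4 .4 1; 0 0 0 1 .4 .5 1; 0 0 0 1 .4 .5 1; 0 0 0 .74 .21 1 1; 0 0 0 0 0 0 1; 0 0 0 0 0 0 1'
python3 - <<'E'
from h import *
delta(goal(-6),[.527,-.187,.204])
o,p,d=snap('wrist','wrist1.png')
W=cloud('wrist',d,o);np.save('pics/W.npy',W)
for t in ['dish','knob','ring']:
    for r in nets.boxes_of(t,'wrist')[:2]: print(t,round(r['score'],2),np.round(r['location'],3))
print(o['clock'])
E
```

```text
clock: 3.05
tool_pos: [0.4341, -0.3262, 0.2757]
orientation: [154.9, 0.0, 84.2]
force: [-0.8, -0.3, 0.1]
opening: 0.0876
clock: 3.8
tool_pos: [0.5398, -0.1878, 0.212]
orientation: [155.1, -0.0, 84.2]
force: [-0.2, -0.8, 0.5]
opening: 0.0877
rot units [-0.01 -0.02  0.03] shift(new frame) [-0.01 -0.37  0.05] shift(old) [-0.01 -0.37  0.05]
knob 0.74 [ 0.593 -0.188  0.112]
ring 0.79 [ 0.607 -0.19   0.111]
3.8
```

View pics/wrist1.png

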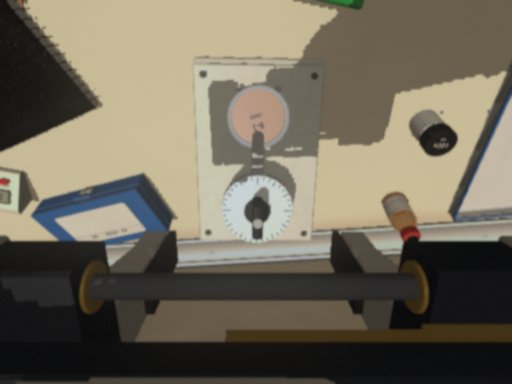

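```bash
python3 - <<'E'
from h import *
W=np.load('pics/W.npy')
x,y,z=W[...,0],W[...,1],W[...,2]
m=(x>.46)&(x<.72)&(y>-.30)&(y<-.11)&(z>.008)&(z<.2)
m[240:]=False
P=W[m]
best=0;rng=np.random.default_rng(0)
for _ in range(2000):
    a=P[rng.choice(len(P),3,False)];nn=np.cross(a[1]-a[0],a[2]-a[0]);l=np.linalg.norm(nn)
    if l<1e-7: continue
    nn/=l; nn*=np.sign(nn[2])
    if abs(np.degrees(np.arccos(nn[2]))-25)>5: continue
    c=(abs((P-a[0])@nn)<.002).sum()
    if c>best: best=c;bn=nn;ba=a[0]
I=P[abs((P-ba)@bn)<.003];c=I.mean(0);nn=np.linalg.svd(I-c)[2][2];nn*=np.sign(nn[2])
yaw=np.degrees(np.arctan2(-nn[1],-nn[0]))
print(best,c,np.degrees(np.arccos(nn[2])),'yaw',yaw)
ey=np.array([-np.sin(np.radians(yaw)),np.cos(np.radians(yaw)),0]);ux=np.cross(ey,nn)
D=np.stack([(P-c)@ux,(P-c)@ey,(P-c)@nn],1)
Id=D[abs(D[:,2])<.002]
print('deck',Id.min(0),Id.max(0))
rect=cv2.minAreaRect((Id[:,:2]*1000).astype(np.float32));print('rect',rect)
print('hist',np.histogram(D[:,2],bins=np.arange(-.004,.08,.004)))
def show(lo,hi,nm):
    q=D[(D[:,2]>lo)&(D[:,2]<hi)]
    (cx,cy),r=cv2.minEnclosingCircle((q[:,:2]*1000).astype(np.float32));pc=c+ux*cx/1e3+ey*cy/1e3
    print(nm,len(q),np.round(q.mean(0),4),'circ',np.round([cx,cy,r],1),'deck pt',np.round(pc,4)); return q
show(.034,.041,'ring');show(.012,.0165,'dish');show(.067,.076,'knobtop')
show(.0175,.023,'keeper')
q=D[(D[:,2]>.0175)&(D[:,2]<.023)]
E
```

```text
13689 [ 0.57819013 -0.18936415  0.04905452] 25.0030003962312 yaw -6.824975637497265
deck [-0.07679733 -0.06429454 -0.00199806] [0.11287379 0.06567714 0.00199906]
rect ((18.02459716796875, 0.6892623901367188), (189.492919921875, 129.84568786621094), 0.11144746840000153)
hist (array([6916, 6935,    6,   54, 2499,  779,  150,   65,   59,   50, 3026,
        202,   45,   16,   13,   17,   13,   27,  353,   19]), array([-0.004,  0.   ,  0.004,  0.008,  0.012,  0.016,  0.02 ,  0.024,
        0.028,  0.032,  0.036,  0.04 ,  0.044,  0.048,  0.052,  0.056,
        0.06 ,  0.064,  0.068,  0.072,  0.076]))
ring 3050 [0.0573 0.0005 0.038 ] circ [60.8  0.7 36. ] deck pt [ 0.633  -0.1952  0.0748]
dish 2799 [-0.029   0.0005  0.0151] circ [-26.8   0.7  30.5] deck pt [ 0.5542 -0.1858  0.0377]
knobtop 385 [0.0596 0.0006 0.0705] circ [60.4  1.  16.8] deck pt [ 0.6327 -0.1949  0.0746]
keeper 489 [0.0067 0.0007 0.0196] circ [ 1.3 -0.2 49. ] deck pt [ 0.5793 -0.1897  0.0496]
```

```bash
python3 - <<'E'
from h import *
S=np.array([.633,-.1952,.0748]);ux,ey,n=deckR(-6.8);print(n)
delta(goal(-6.8),S+.095*n)
delta(goal(-6.8),S+.044*n)
E
```

```text
[-0.41964536  0.05003968  0.90630779]
rot units [ 0.01 -0.07  0.14] shift(new frame) [0.11 0.66 1.74] shift(old) [0.09 0.66 1.74]
rot units [ 0.01 -0.07  0.14] shift(new frame) [0.11 0.66 3.01] shift(old) [0.08 0.65 3.02]
```

```bash
python3 -m jog '0 -.07 .14 0 0 0 0; 0 0 0 .05 .33 .5 0; 0 0 0 .05 .33 .7 0; 0 0 0 0 0 .54 0; 0 0 0 0 0 0 0; 0 0 0 0 0 0 0; 0 0 0 0 0 0 0'
python3 - <<'E'
from h import *
S=np.array([.633,-.1952,.0748]);ux,ey,n=deckR(-6.8)
delta(goal(-6.8),S+.044*n)
o,p,d=snap('wrist','wrist2.png');print(o['moment'],o['force'],o['joint_pos'])
E
```

```text
clock: 4.88
tool_pos: [0.5933, -0.1901, 0.1611]
orientation: [154.9, -0.0, 83.3]
force: [-0.5, -0.2, 0.9]
opening: 0.0439
rot units [ 0.01 -0.01  0.01] shift(new frame) [-0.01 -0.01  1.28] shift(old) [-0.01 -0.01  1.28]
[ 0.13663331  1.36469766 -0.0053938 ] [-0.54539578 -0.20997149  0.8963222 ] [   2.31905202    6.32561343  -36.93361108   10.12282382  -22.27088556
 -107.60501946]
```

View pics/wrist2.png

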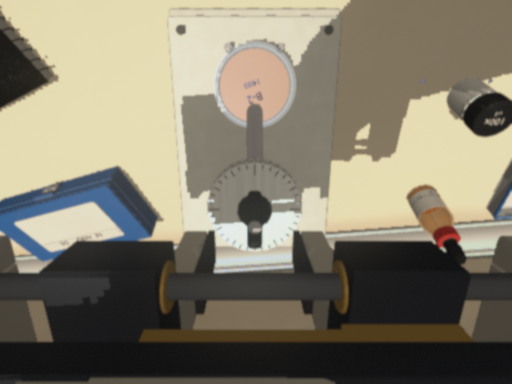

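```bash
python3 -m jog '0 0 0 0 0 .5 0; 0 0 0 0 0 .5 0; 0 0 0 0 0 .27 0; 0 0 0 0 0 0 0; 0 0 0 0 0 0 -1; 0 0 0 0 0 0 -1; 0 0 0 0 0 0 -1; 0 0 0 0 0 0 -1'
python3 - <<'E'
from h import *
S=np.array([.633,-.1952,.0748]);ux,ey,n=deckR(-6.8)
delta(goal(-6.8),S+.044*n)
o=ctrl.get_obs();print(o['moment'],o['force'],o['opening'],'Mn',o['moment']@n)
E
```

```text
clock: 5.92
tool_pos: [0.6146, -0.1925, 0.1141]
orientation: [155.0, -0.0, 83.3]
force: [-2.3, 12.5, 2.8]
opening: 0.0097
rot units [-0.   -0.01  0.01] shift(new frame) [-0.01  0.01 -0.01] shift(old) [-0.01  0.01 -0.01]
[3.86115081 1.7640626  1.68319946] [-2.31433171 12.53605411  2.83622766] 0.009668933195564876 Mn -0.006544107203991998
```

```bash
cat > rd.py <<'E'
from h import *
S=np.array([.633,-.1952,.0748]);ux,ey,n=deckR(-6.8)
o=ctrl.get_obs();T=toolT(o)
tx=T[:3,0];print('turn anticlock about n',round(np.arctan2(tx@-ux,tx@ey),4),'Mn',round(o['moment']@n,3),'Fdeck',np.round([o['force']@ux,o['force']@ey,o['force']@n],1),'off mm',np.round([(o['tool_pos']-S)@v*1000 for v in(ux,ey,n)],1),'j6',o['joint_pos'][5].round(1),'open',o['opening'].round(4),o['clock'])
E
python3 -m jog '0 0 0 .02 0 0 -1; 0 0 0 0 0 0 -1'; python3 rd.py
python3 -m jog '0 0 .2 0 0 0 -1; 0 0 0 0 0 0 -1';python3 rd.py
```

```text
clock: 6.18
tool_pos: [0.6146, -0.1921, 0.1141]
orientation: [155.0, 0.0, 83.3]
force: [-1.5, -2.6, 3.4]
opening: 0.0102
clock: 6.42
tool_pos: [0.6146, -0.192, 0.114]
orientation: [155.0, -0.5, 82.2]
force: [-2.0, -3.2, 5.8]
opening: 0.0096Traceback (most recent call last):
  File "rd.py", line 4, in <module>
    tx=T[:3,0];print('turn anticlock about n',round(np.arctan2(tx@-ux,tx@ey),4),'Mn',round(o['moment']@n,3),'Fdeck',np.round([o['force']@ux,o['force']@ey,o['force']@n],1),'off mm',np.round([(o['tool_pos']-S)@v*1000 for v in(ux,ey,n)],1),'j6',o['joint_pos'][5].round(1),'open',o['opening'].round(4),o['clock'])
                                                                                                                                                                                                                                                                                    ^^^^^^^^^^^^^^^^^^
AttributeError: 'float' object has no attribute 'round'
Traceback (most recent call last):
  File "rd.py", line 4, in <module>
    tx=T[:3,0];print('turn anticlock about n',round(np.arctan2(tx@-ux,tx@ey),4),'Mn',round(o['moment']@n,3),'Fdeck',np.round([o['force']@ux,o['force']@ey,o['force']@n],1),'off mm',np.round([(o['tool_pos']-S)@v*1000 for v in(ux,ey,n)],1),'j6',o['joint_pos'][5].round(1),'open',o['opening'].round(4),o['clock'])
                                                                                                                                                                                                                                                                                    ^^^^^^^^^^^^^^^^^^
AttributeError: 'float' object has no attribute 'round'
```

```bash
sed -i "s/o\['opening'\].round(4)/round(o['opening'],4)/" rd.py; python3 rd.py
python3 -m jog '0 0 .2 0 0 0 -1; 0 0 0 0 0 0 -1';python3 rd.py
```

```text
turn anticlock about n -0.0197 Mn 0.022 Fdeck [ 0.9 -3.4  6. ] off mm [-0.3  1.  43.4] j6 -112.4 open 0.0096 6.425
clock: 6.68
tool_pos: [0.6146, -0.192, 0.1141]
orientation: [155.0, -1.0, 81.2]
force: [-3.0, -3.4, 5.1]
opening: 0.0101
turn anticlock about n -0.0395 Mn 0.044 Fdeck [-0.2 -3.7  5.8] off mm [-0.3  1.  43.5] j6 -113.5 open 0.0101 6.675
```

```bash

python3 -m jog '0 0 .2 0 0 0 -1; 0 0 0 0 0 0 -1';python3 rd.py
python3 -m jog '0 0 .2 0 0 0 -1; 0 0 0 0 0 0 -1';python3 rd.py
```

```text
clock: 6.92
tool_pos: [0.6146, -0.192, 0.114]
orientation: [155.1, -1.4, 80.1]
force: [-2.4, -2.9, 6.0]
opening: 0.0097
turn anticlock about n -0.0594 Mn 0.013 Fdeck [ 0.7 -3.2  6.3] off mm [-0.3  1.  43.5] j6 -114.7 open 0.0097 6.925
clock: 7.18
tool_pos: [0.6146, -0.192, 0.114]
orientation: [155.1, -1.9, 79.1]
force: [-2.4, -3.2, 5.1]
opening: 0.0095
turn anticlock about n -0.0795 Mn -0.04 Fdeck [ 0.4 -3.5  5.5] off mm [-0.3  1.  43.4] j6 -115.8 open 0.0095 7.175
```

```bash

python3 -m jog '0 0 .15 0 0 0 -1; 0 0 0 0 0 0 -1';python3 rd.py
python3 -m jog '0 0 .15 0 0 0 -1; 0 0 0 0 0 0 -1';python3 rd.py
```

```text
clock: 7.42
tool_pos: [0.6146, -0.1921, 0.114]
orientation: [155.1, -2.3, 78.3]
force: [-2.4, -4.0, 5.4]
opening: 0.0097
turn anticlock about n -0.0943 Mn 0.037 Fdeck [ 0.6 -4.2  5.7] off mm [-0.3  0.9 43.4] j6 -116.7 open 0.0097 7.425
clock: 7.68
tool_pos: [0.6146, -0.1921, 0.114]
orientation: [155.2, -2.6, 77.5]
force: [-3.2, -3.4, 5.2]
opening: 0.0097
turn anticlock about n -0.1093 Mn 0.076 Fdeck [-0.3 -3.8  5.8] off mm [-0.3  0.9 43.4] j6 -117.5 open 0.0097 7.675
```

```bash

python3 -m jog '0 0 .15 0 0 0 -1; 0 0 0 0 0 0 -1';python3 rd.py
python3 -m jog '0 0 .15 0 0 0 -1; 0 0 0 0 0 0 -1';python3 rd.py
python3 -c "
from h import *
snap('wrist','wrist3.png')"
```

```text
clock: 7.92
tool_pos: [0.6146, -0.192, 0.1141]
orientation: [155.2, -3.0, 76.7]
force: [-3.1, -3.7, 5.3]
opening: 0.0098
turn anticlock about n -0.1243 Mn 0.041 Fdeck [-0.2 -4.1  6. ] off mm [-0.3  1.  43.5] j6 -118.4 open 0.0098 7.925
clock: 8.18
tool_pos: [0.6146, -0.192, 0.114]
orientation: [155.2, -3.4, 76.0]
force: [-2.9, -3.0, 5.4]
opening: 0.0103
turn anticlock about n -0.1393 Mn 0.01 Fdeck [-0.  -3.3  6. ] off mm [-0.3  1.  43.4] j6 -119.3 open 0.0103 8.175
```

View pics/wrist3.png

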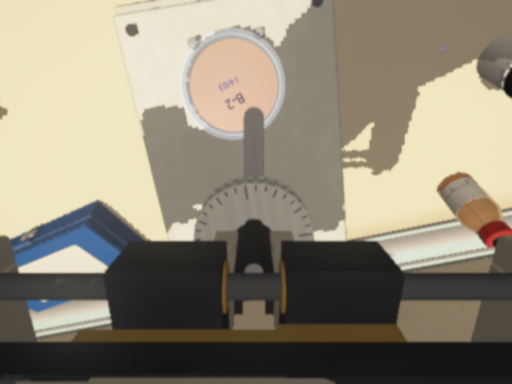

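```bash

python3 -m jog '0 0 .6 0 0 0 -1; 0 0 .6 0 0 0 -1; 0 0 .6 0 0 0 -1; 0 0 .6 0 0 0 -1; 0 0 0 0 0 0 -1';python3 rd.py
python3 -m jog '0 0 .6 0 0 0 -1; 0 0 .6 0 0 0 -1; 0 0 .6 0 0 0 -1; 0 0 .6 0 0 0 -1; 0 0 0 0 0 0 -1';python3 rd.py
python3 -m jog '0 0 .6 0 0 0 -1; 0 0 .6 0 0 0 -1; 0 0 .6 0 0 0 -1; 0 0 .6 0 0 0 -1; 0 0 0 0 0 0 -1';python3 rd.py
```

```text
clock: 8.85
tool_pos: [0.6146, -0.192, 0.114]
orientation: [156.6, -9.0, 63.3]
force: [-2.2, -3.7, 5.9]
opening: 0.0097
turn anticlock about n -0.3801 Mn -0.02 Fdeck [ 0.9 -3.9  6.1] off mm [-0.3  1.  43.4] j6 -133.0 open 0.0097 8.85
clock: 9.48
tool_pos: [0.6146, -0.192, 0.114]
orientation: [159.2, -14.2, 50.3]
force: [-2.4, -3.7, 5.5]
opening: 0.0104
turn anticlock about n -0.6201 Mn -0.028 Fdeck [ 0.5 -3.9  5.8] off mm [-0.3  1.  43.4] j6 -146.8 open 0.0104 9.475
clock: 10.1
tool_pos: [0.6146, -0.192, 0.114]
orientation: [163.1, -18.7, 36.7]
force: [-2.3, -2.9, 5.8]
opening: 0.0102
turn anticlock about n -0.8601 Mn 0.0 Fdeck [ 0.7 -3.1  6.1] off mm [-0.3  1.  43.4] j6 -160.5 open 0.0102 10.1
```

```bash

python3 -m jog '0 0 .6 0 0 0 -1; 0 0 .6 0 0 0 -1; 0 0 .5 0 0 0 -1; 0 0 0 0 0 0 -1';python3 rd.py
python3 -m jog '0 0 0 0 0 0 -.4; 0 0 0 0 0 0 -.4;0 0 0 0 0 0 -.4; 0 0 0 0 0 -.5 -.4; 0 0 0 0 0 -1 -.4; 0 0 0 0 0 -1 0; 0 0 0 0 0 -.5 0';python3 rd.py
```

```text
clock: 10.6
tool_pos: [0.6146, -0.192, 0.1141]
orientation: [166.5, -21.2, 26.7]
force: [-1.6, -3.0, 5.7]
opening: 0.0096
turn anticlock about n -1.0299 Mn 0.061 Fdeck [ 1.3 -3.1  5.7] off mm [-0.3  1.  43.4] j6 -170.3 open 0.0096 10.6
clock: 11.48
tool_pos: [0.5639, -0.1856, 0.2242]
orientation: [166.5, -21.3, 26.8]
force: [0.4, -1.4, -0.5]
opening: 0.0404
turn anticlock about n -1.0288 Mn -0.037 Fdeck [ 0.3 -1.3 -0.7] off mm [-1.000e-01  1.400e+00  1.649e+02] j6 -164.8 open 0.0404 11.475
```

```bash

python3 -m jog '0 0 -.86 0 0 0 1; 0 0 -.86 0 0 0 1; 0 0 -.86 0 0 0 1; 0 0 -.86 0 0 0 1; 0 0 -.86 0 0 0 1; 0 0 -.86 0 0 0 1; 0 0 -.86 0 0 0 1; 0 0 -.86 0 0 0 1' >/dev/null
python3 -m jog '0 0 -.86 0 0 0 1; 0 0 -.86 0 0 0 1;0 0 -.86 0 0 0 1; 0 0 -.84 0 0 0 1; 0 0 0 0 -.6 0 1; 0 0 0 0 -.6 0 1; 0 0 0 0 0 0 1; 0 0 0 0 0 0 1';python3 rd.py
python3 - <<'E'
from h import *
o,p,d=snap('wrist','wrist4.png')
W=cloud('wrist',d,o)
S=np.array([.633,-.1952,.0748]);ux,ey,n=deckR(-6.8)
W=W.reshape(-1,3);W=W[~np.isnan(W[:,0])];D=np.stack([(W-S)@ux,(W-S)@ey,(W-S)@n],1)*1000
def box(x0,x1,y0,y1,z0,z1): return D[(D[:,0]>x0)&(D[:,0]<x1)&(D[:,1]>y0)&(D[:,1]<y1)&(D[:,2]>z0)&(D[:,2]<z1)]
q=box(-130,-45,-45,45,11,17.5);print('dish',cv2.minEnclosingCircle(q[:,:2].astype(np.float32)),len(q),np.median(q[:,2]))
q=box(-80,-34,-80,80,17.5,24);print('keeper',q.mean(0),len(q)); print(q[:,:2].min(0),q[:,:2].max(0))
q=box(-50,50,-50,50,34,41);print('ring',cv2.minEnclosingCircle(q[:,:2].astype(np.float32)))
E
```

```text
clock: 13.48
tool_pos: [0.5215, -0.1807, 0.2025]
orientation: [155.0, 0.0, 83.3]
force: [0.4, 0.6, 0.2]
opening: 0.0875
turn anticlock about n 0.0015 Mn 0.023 Fdeck [0.3 0.6 0.1] off mm [-47.9   1.2 163.2] j6 -108.6 open 0.0875 13.475
dish ((-87.65800476074219, 0.01646234653890133), 30.55006980895996) 2942 15.168126153035901
keeper [-37.40803418  48.50659004  19.85236741] 118
[-78.71027797  -8.20550006] [-34.0407799   65.26149615]
ring ((0.11115216463804245, 0.28570422530174255), 36.22996139526367)
```

View pics/wrist4.png

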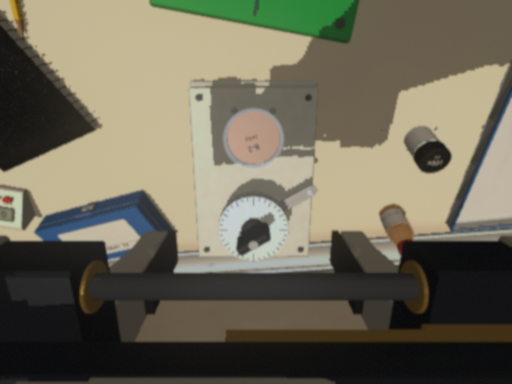

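```bash
python3 - <<'E'
from h import *
S=np.array([.633,-.1952,.0748]);ux,ey,n=deckR(-6.8)
delta(goal(-6.8),S-.0877*ux+.06*n+.0005*ey)
delta(goal(-6.8),S-.0877*ux+.003*n+.0005*ey)
E
```

```text
rot units [-0.   -0.    0.01] shift(new frame) [-0.02 -1.    2.58] shift(old) [-0.02 -1.    2.58]
rot units [-0.   -0.    0.01] shift(new frame) [-0.02 -1.    4.01] shift(old) [-0.02 -1.    4.01]
```

```bash
python3 -m jog '0 0 0 -.02 -.5 .3 1; 0 0 0 0 -.5 .7 1; 0 0 0 0 0 .8 1; 0 0 0 0 0 .8 1; 0 0 0 0 0 .5 1; 0 0 0 0 0 .4 1; 0 0 0 0 0 .3 1; 0 0 0 0 0 0 1'; python3 rd.py
python3 -m jog '0 0 0 0 0 .15 1; 0 0 0 0 0 0 1; 0 0 0 0 0 0 1'; python3 rd.py
```

```text
clock: 14.52
tool_pos: [0.5495, -0.1965, 0.0676]
orientation: [155.9, -0.7, 83.6]
force: [0.0, 0.6, 0.3]
opening: 0.0874
turn anticlock about n 0.0011 Mn 0.02 Fdeck [0.1 0.6 0.3] off mm [-78.1 -11.2  28.4] j6 -121.3 open 0.0874 14.525
clock: 14.9
tool_pos: [0.551, -0.1974, 0.0638]
orientation: [155.9, -0.8, 83.7]
force: [0.1, -0.2, 0.1]
opening: 0.0877
turn anticlock about n 0.0014 Mn 0.037 Fdeck [ 0.2 -0.2  0.1] off mm [-78.2 -11.9  24.4] j6 -119.5 open 0.0877 14.9
```

```bash
python3 - <<'E'
from h import *
S=np.array([.633,-.1952,.0748]);ux,ey,n=deckR(-6.8)
print(ctrl.get_obs()['joint_pos'].round(1))
delta(goal(-6.8),S-.0877*ux+.003*n+.0005*ey)
E
```

```text
[  -1.6   11.8  -51.7   24.9   -2.7 -119.5]
rot units [-0.16 -0.17  0.01] shift(new frame) [ 0.31 -0.24  0.53] shift(old) [ 0.3  -0.23  0.54]
```

```bash
python3 -m jog '0 0 0 0 0 -.5 1; 0 0 0 0 0 -.5 1; .5 0 0 0 0 0 1; .5 0 0 0 0 0 1; .5 0 0 0 0 0 1; .6 0 0 0 0 0 1; 0 0 0 0 0 0 1'; python3 rd.py
python3 - <<'E'
from h import *
S=np.array([.633,-.1952,.0748]);ux,ey,n=deckR(-6.8)
print(ctrl.get_obs()['joint_pos'].round(1))
delta(goal(-6.8,13),S-.0877*ux+.055*n+.0005*ey)
delta(goal(-6.8,13),S-.0877*ux+.005*n+.0005*ey)
E
```

```text
clock: 15.78
tool_pos: [0.5359, -0.1963, 0.1006]
orientation: [167.9, -0.8, 83.7]
force: [-0.1, -0.4, -0.2]
opening: 0.0879
turn anticlock about n 0.0012 Mn -0.0 Fdeck [-0.1 -0.4 -0.2] off mm [-76.4 -12.6  64. ] j6 -97.0 open 0.0879 15.775
[ -0.1  11.5 -32.2   0.9 -34.2 -97. ]
rot units [-0.16 -0.16  0.05] shift(new frame) [ 0.33 -0.23  0.28] shift(old) [ 0.32 -0.22  0.29]
rot units [-0.16 -0.16  0.05] shift(new frame) [0.33 0.03 1.5 ] shift(old) [0.3  0.06 1.51]
```

```bash
python3 -m jog '-.16 -.16 .05 0 0 0 1; 0 0 0 .33 -.23 0 1; 0 0 0 0 0 .28 1; 0 0 0 0 0 0 1; 0 0 0 0 0 0 1'; python3 rd.py
python3 - <<'E'
from h import *
S=np.array([.633,-.1952,.0748]);ux,ey,n=deckR(-6.8)
print(ctrl.get_obs()['joint_pos'].round(1))
delta(goal(-6.8,13),S-.0877*ux+.005*n+.0005*ey)
E
```

```text
clock: 16.4
tool_pos: [0.53, -0.1825, 0.087]
orientation: [167.1, 0.0, 83.2]
force: [0.9, 0.7, 0.7]
opening: 0.0877
turn anticlock about n -0.0003 Mn 0.027 Fdeck [1.  0.8 0.3] off mm [-88.9   0.4  54.9] j6 -102.7 open 0.0877 16.4
[   2.4   11.1  -36.6    4.2  -29.6 -102.7]
rot units [-0.01  0.   -0.  ] shift(new frame) [0.   0.29 1.21] shift(old) [0.   0.29 1.21]
```

```bash
python3 -m jog '0 0 0 0 .1 .4 1; 0 0 0 0 .1 .4 1; 0 0 0 0 .05 .2 1; 0 0 0 0 .04 .2 1; 0 0 0 0 0 0 1; 0 0 0 0 0 0 1'; python3 rd.py
python3 - <<'E'
from h import *
o,p,d=snap('wrist','wrist5.png');snap('side','side5.png');print(o['joint_pos'].round(1))
E
```

```text
clock: 17.15
tool_pos: [0.5518, -0.1848, 0.0431]
orientation: [167.1, -0.0, 83.2]
force: [0.5, -0.1, -0.5]
opening: 0.0876
turn anticlock about n -0.0001 Mn -0.041 Fdeck [ 0.2 -0.  -0.6] off mm [-87.5   0.7   5.8] j6 -103.1 open 0.0876 17.15
[   2.    16.7  -36.9    4.9  -23.7 -103.1]
```

View pics/wrist5.png

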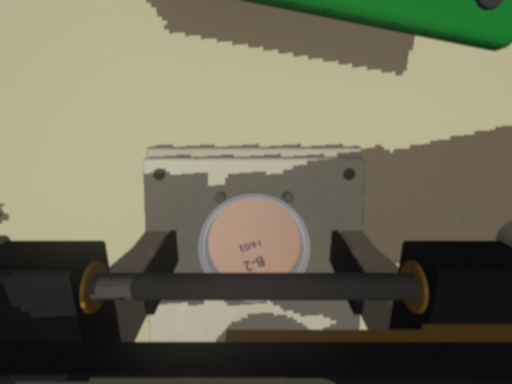

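View pics/side5.png

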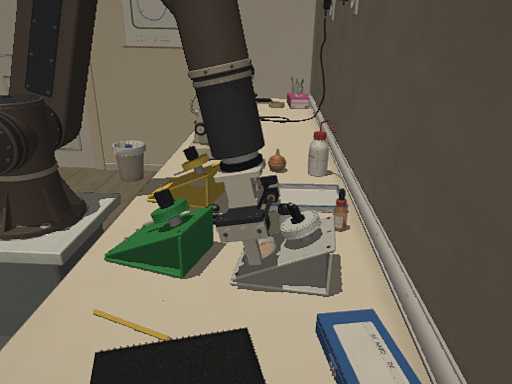

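```bash
python3 -m jog '0 0 0 0 0 .03 1; 0 0 0 0 0 0 -1; 0 0 0 0 0 0 -1; 0 0 0 0 0 0 -1; 0 0 0 0 0 0 -1; 0 0 0 0 0 0 -1; 0 0 0 0 0 0 -1'; python3 rd.py
python3 -m jog '0 0 0 0 -.05 -.2 -1; 0 0 0 0 -.1 -.4 -1; 0 0 0 0 -.2 -.8 -1; 0 0 0 0 -.2 -.9 -1;0 0 0 0 0 -.9 -1;  0 0 0 0 0 0 -1; 0 0 0 0 0 0 -1'; python3 rd.py
python3 - <<'E'
from h import *
o,p,d=snap('wrist','wrist6.png');print(o['joint_pos'].round(1))
E
```

```text
clock: 18.12
tool_pos: [0.5521, -0.1848, 0.0418]
orientation: [167.1, -0.0, 83.2]
force: [-0.5, 0.7, 2.2]
opening: 0.0597
turn anticlock about n -0.0001 Mn -0.03 Fdeck [0.4 0.6 2.3] off mm [-87.9   0.7   4.6] j6 -103.1 open 0.0597 18.125
clock: 19.0
tool_pos: [0.5018, -0.1788, 0.1621]
orientation: [167.0, -0.0, 83.2]
force: [-0.5, 0.8, -1.0]
opening: 0.0598
turn anticlock about n -0.0005 Mn -0.031 Fdeck [-1.   0.7 -0.7] off mm [-82.9   0.7 134.9] j6 -102.3 open 0.0598 19.0
[   3.1    2.9  -34.     3.4  -40.4 -102.3]
```

View pics/wrist6.png

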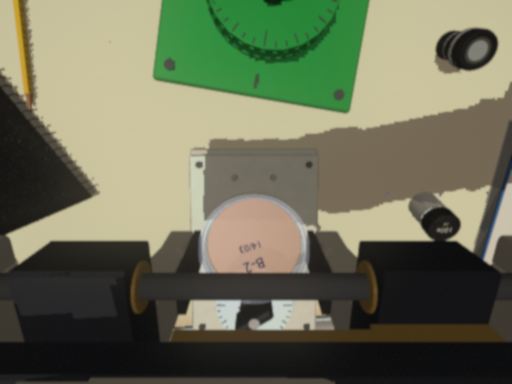

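```bash
python3 - <<'E'
from h import *
d=np.load('pics/scene_d.npy');W=cloud('scene',d);im=cv2.imread('pics/scene0.png')
x,y,z=W[...,0],W[...,1],W[...,2]
m=(x>.5)&(x<.8)&(y>.02)&(y<.33)&(z>.012)&(z<.03)
q=W[m];print(len(q),q.min(0),q.max(0));print(cv2.minAreaRect((q[:,:2]*1000).astype(np.float32)))
m=(x>.59)&(x<.66)&(y>.1)&(y<.22);print('floor z',np.nanmedian(z[m]))
# dish normal
d=np.load('pics/wrist_d.npy');o=ctrl.get_obs();W=cloud('wrist',d,o);T=toolT(o);tip=T[:3,3]
Q=W[195:265,215:295].reshape(-1,3);im=cv2.imread('pics/wrist6.png')[195:265,215:295].reshape(-1,3)
Q=Q[(im[:,2]>im[:,0].astype(int)+40)];Q=Q[np.linalg.norm(Q-tip,axis=1)<.06]
c=np.median(Q,0);Q=Q[np.linalg.norm(Q-c,axis=1)<.03]
for _ in range(4):
    c=Q.mean(0);nn=np.linalg.svd(Q-c,full_matrices=False)[2][2];nn*=np.sign(nn[2]);Q=Q[abs((Q-c)@nn)<.0015]
print(len(Q),'tilt',np.degrees(np.arccos(nn[2])),nn,'tool-frame',T[:3,:3].T@nn,'c',c,'tool c',T[:3,:3].T@(c-tip))
E
```

```text
834 [0.50293246 0.02016956 0.01200298] [0.79999133 0.32886576 0.02996645]
((651.4771728515625, 174.43267822265625), (297.0387878417969, 308.69744873046875), 0.03492150083184242)
floor z 0.0012245144962377275
4411 tilt 24.936777333095726 [-0.41864337  0.04999422  0.90677357] tool-frame [ 1.37114147e-04 -2.08711045e-01 -9.77977342e-01] c [ 0.48948901 -0.17766765  0.16724199] tool c [-0.00022431 -0.0105953  -0.00847649]
```

```bash
python3 -m jog '0 0 0 0 -.2 -.9 -1; .87 0 0 0 0 0 -1; .87 0 0 0 0 0 -1; .87 0 0 0 0 0 -1; .87 0 0 0 0 0 -1; .87 0 0 0 0 0 -1; 0 0 0 0 0 0 -1'
python3 - <<'E'
from h import *
print(ctrl.get_obs()['joint_pos'].round(1))
delta(goal(-6.8,-12),[.626,.14,.22])
E
```

```text
clock: 19.92
tool_pos: [0.4869, -0.1771, 0.1925]
orientation: [-167.7, 0.0, 83.2]
force: [-0.1, 0.0, -0.9]
opening: 0.0598
[  0.5  15.  -12.4  -1.6 -74.8 -96.8]
rot units [-0.05  0.   -0.01] shift(new frame) [ 8.28  2.32 -1.2 ] shift(old) [ 8.28  2.3  -1.21]
```

```bash
python3 -m jog '0 0 0 .5 .1 -.4 -1; 0 0 0 .9 .2 -.4 -1; 0 0 0 1 .3 -.4 -1; 0 0 0 1 .3 0 -1; 0 0 0 1 .3 0 -1; 0 0 0 1 .3 0 -1; 0 0 0 1 .3 0 -1; 0 0 0 1 .3 0 -1' && python3 -m jog '0 0 0 .58 .1 0 -1; 0 0 0 .3 .1 0 -1; 0 0 0 0 0 0 -1; 0 0 0 0 0 0 -1'
python3 - <<'E'
from h import *
print(ctrl.get_obs()['joint_pos'].round(1))
o,p,d=snap('wrist','wrist7.png');W=cloud('wrist',d,o);T=toolT(o);tip=T[:3,3]
Q=W[150:268,190:320].reshape(-1,3);im=cv2.imread('pics/wrist7.png')[150:268,190:320].reshape(-1,3)
Q=Q[(im[:,2]>im[:,0].astype(int)+40)];Q=Q[np.linalg.norm(Q-tip,axis=1)<.06]
for _ in range(4):
    c=Q.mean(0);nn=np.linalg.svd(Q-c,full_matrices=False)[2][2];nn*=np.sign(nn[2]);Q=Q[abs((Q-c)@nn)<.0015]
print(len(Q),'tilt',np.degrees(np.arccos(nn[2])),nn,'c',c,'tip',tip)
E
```

```text
clock: 20.92
tool_pos: [0.6133, 0.1082, 0.2257]
orientation: [-168.1, -0.1, 83.2]
force: [-0.5, -0.1, 1.0]
opening: 0.0598
clock: 21.42
tool_pos: [0.6249, 0.139, 0.2231]
orientation: [-168.0, -0.0, 83.1]
force: [0.1, -0.7, 0.4]
opening: 0.0598
[  25.9   24.6    8.1   -6.5  -83.6 -121.5]
4928 tilt 0.021706078552808882 [2.85266182e-04 2.49288723e-04 9.99999928e-01] c [0.61734271 0.13923298 0.23364433] tip [0.62489459 0.13900686 0.223078  ]
```

View pics/wrist7.png

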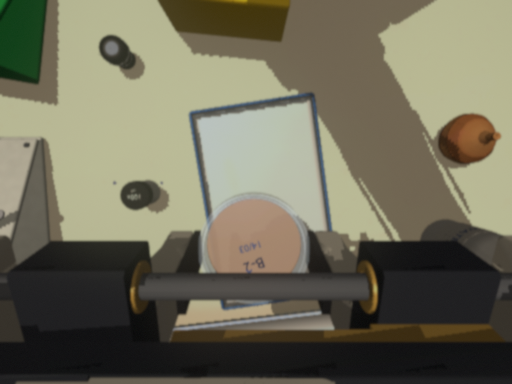

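```bash
python3 - <<'E'
from h import *
o=ctrl.get_obs();d=np.load('pics/wrist_d.npy');W=cloud('wrist',d,o)
for px in [(192,112),(313,95),(195,117),(310,100),(327,225),(208,210),(224,305),(250,140)]:
    print(px,W[px[1],px[0]].round(4))
x,y,z=W[...,0],W[...,1],W[...,2]
m=((z>.010)&(z<.024)).astype(np.uint8);m[:90]=0;m[312:]=0;m[:,:180]=0;m[:,340:]=0
q=W[m>0];print(len(q));print(cv2.minAreaRect((q[:,:2]*1000).astype(np.float32)))
print(np.nanmedian(z[130:180,215:300]))
E
```

```text
(192, 112) [0.5097 0.0777 0.0208]
(313, 95) [0.5073 0.2237 0.021 ]
(195, 117) [0.5129 0.0773 0.0025]
(310, 100) [0.51   0.2227 0.0055]
(327, 225) [0.6689 0.2277 0.0084]
(208, 210) [0.6312 0.0789 0.0093]
(224, 305) [0.7588 0.0828 0.0093]
(250, 140) [0.5496 0.1426 0.0024]
1617
((632.5219116210938, 152.81967163085938), (254.04461669921875, 153.6932830810547), 1.8672040700912476)
0.0016692516383954858
```

```bash
python3 - <<'E'
from h import *
delta(goal(-6.8,-12),[.628,.153,.223])
delta(goal(-6.8,-12),[.628,.153,.010])
E
```

```text
rot units [ 0.   -0.   -0.01] shift(new frame) [ 0.36  0.03 -0.  ] shift(old) [ 0.36  0.03 -0.  ]
rot units [ 0.   -0.   -0.01] shift(new frame) [0.36 1.14 5.2 ] shift(old) [0.36 1.14 5.21]
```

```bash
python3 -m jog '0 0 0 .36 .03 0 -1; 0 0 0 0 .2 .9 -1; 0 0 0 0 .2 .9 -1; 0 0 0 0 .2 .9 -1; 0 0 0 0 .2 .9 -1; 0 0 0 0 .11 .6 -1; 0 0 0 0 0 0 -1; 0 0 0 0 0 0 -1'
python3 - <<'E'
from h import *
delta(goal(-6.8,-12),[.628,.153,.010])
E
```

```text
clock: 22.48
tool_pos: [0.6295, 0.1543, 0.0517]
orientation: [-168.1, -0.0, 83.2]
force: [0.2, -0.5, -0.7]
opening: 0.0595
rot units [ 0.01 -0.    0.  ] shift(new frame) [-0.04  0.18  1.03] shift(old) [-0.04  0.18  1.03]
```

```bash
python3 -m jog '0 0 0 -.04 .1 .5 -1; 0 0 0 0 .05 .3 -1; 0 0 0 0 .04 .23 -1; 0 0 0 0 0 0 -1; 0 0 0 0 0 0 -1'
python3 -m jog '0 0 0 0 .01 .04 -1; 0 0 0 0 0 0 -1'
python3 -m jog '0 0 0 0 .005 .025 -1; 0 0 0 0 0 0 -1'
```

```text
clock: 23.1
tool_pos: [0.6276, 0.1527, 0.0089]
orientation: [-168.0, -0.0, 83.2]
force: [-0.7, 0.1, 0.9]
opening: 0.0598
clock: 23.35
tool_pos: [0.6275, 0.1526, 0.0072]
orientation: [-168.0, -0.0, 83.2]
force: [-0.1, 0.3, 0.1]
opening: 0.0593
clock: 23.6
tool_pos: [0.6276, 0.1526, 0.0066]
orientation: [-168.0, -0.0, 83.2]
force: [-0.8, 0.1, 4.5]
opening: 0.0597
```

```bash
python3 -m jog '0 0 0 0 0 0 .6; 0 0 0 0 0 0 .6; 0 0 0 0 0 0 .6; 0 0 0 0 0 0 .6'
python3 -m jog '0 0 0 0 -.1 -.5 .6; 0 0 0 0 -.2 -.9 .6; 0 0 0 0 -.2 -.9 .6; 0 0 0 0 -.2 -.9 .6; 0 0 0 0 -.2 -.9 .6; 0 0 0 0 -.2 -.9 .6; 0 0 0 0 0 0 .6; 0 0 0 0 0 0 .6'
python3 - <<'E'
from h import *
o,p,d=snap('wrist','wrist8.png');W=cloud('wrist',d,o)
x,y,z=W[...,0],W[...,1],W[...,2]
m=(x>.55)&(x<.71)&(y>.1)&(y<.2)&(z>.012)&(z<.022);q=W[m]
print(cv2.minEnclosingCircle((q[:,:2]*1000).astype(np.float32)),q.mean(0),z[m].std())
c=q.mean(0);print(np.linalg.svd(q-c,full_matrices=False)[2][2])
o,p,d=snap('scene','scene8.png')
for t in ['eyepiece','lens_pot','dropper','dish']:
    for r in nets.boxes_of(t,'scene')[:2]: print(t,round(r['score'],2),np.round(r['location'],3))
E
```

```text
clock: 24.1
tool_pos: [0.6273, 0.1525, 0.0059]
orientation: [-168.0, 0.0, 83.2]
force: [0.3, 0.3, 0.4]
opening: 0.0701
clock: 25.1
tool_pos: [0.6258, 0.1528, 0.2118]
orientation: [-168.0, -0.0, 83.2]
force: [0.0, 1.2, -0.4]
opening: 0.0703
((627.635009765625, 151.7830352783203), 30.492942810058594) [0.62729405 0.15186349 0.01715824] 0.0007424188719441588
[-1.28399987e-03  4.99452454e-04  9.99999051e-01]
eyepiece 0.45 [ 0.43  -0.003  0.031]
lens_pot 0.54 [ 0.592 -0.011  0.038]
dropper 0.67 [ 0.718 -0.011  0.042]
dish 0.76 [0.622 0.142 0.019]
```

View pics/wrist8.png

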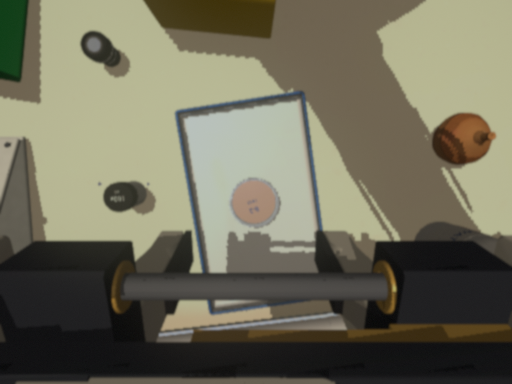

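View pics/scene8.png

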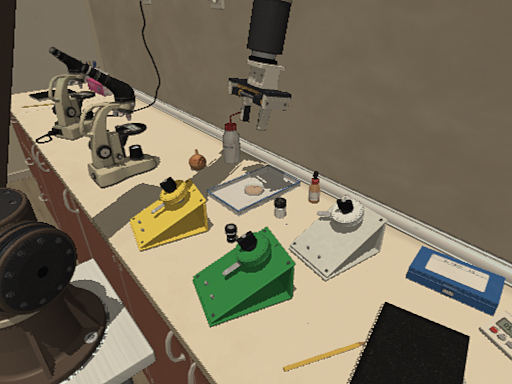

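The wrist view shows the dish (255,202) flat, lid up, in the tray. In the scene view the bystanders stand where they were, at (231,232), (280,207) and (314,190), and the keeper has been swung aside. The robot is touching nothing.

```bash
python3 -c "
from plant import ctrl
print(ctrl.close_job())"
```

```text
the job is handed in; nothing more can be done
None
```

The dish is out of the clamp and lying flat, lid up, on the floor of the dissecting tray. I handed the job in at about 25.5 s of the 72 s allowed.

- **Knob:** It comes free clockwise, seen from outside the deck. I felt it in 0.015–0.02 rad steps, and the torque stayed under about 0.1 N m well past the 0.1 rad stop. I then turned it to 1.03 rad, which put the keeper about 60° clear of the dish.
- **Ring:** I saw no sign that it moved, since the torque stayed far below the 0.6 N m needed to drag it. I did not measure its scale directly.
- **Grasp:** My first approach to the dish ran into a wrist singularity, with the fingers 12 mm off to the side and still above the dish. I backed off and gripped it with the tool tilted 12° from square to the deck.
- **Placing:** I levelled the dish to 0.02°, lowered it until it touched at 4.5 N, and then let go.
- **Last checks:** The dish centre is at (0.628, 0.152), about 5 mm from the tray's centre. Its top is at 17 mm and level to about 0.1°. The eyepiece, lens pot and dropper are within 5 mm of their first readings, about the error of the detection network.

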